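Press a shaft home with a sprung hand press

TASK

A steel shaft stands proud of the black fan rotor in the hand press with the orange grip. Pull that press's sprung lever all the way down until the shaft is pressed fully home, then ease the lever slowly back up to its rest before you let go, without letting it fly back. Do not work the press with the blue grip.

Things in the scene. Friction and masses are not known exactly. Their poses are not given: they have to be found in the camera images.
- orange_grip (a point): Centre of the orange grip, a level sleeve 22 mm thick, 78 long, free to spin, on a fixed grey hand press 195 mm high on a wooden riser of 10-70 mm. Site turns with the lever: y runs along it (12 mm lever rod 47 mm off at -y); x points from grip to hinge axis, 170 mm away, parallel to y, 57 mm behind the head's front. At rest the lever rises 35 deg, grip 267-327 mm up; fully down 162 lower.
- orange_lever (a joint): Lever angle (rad): 0 at upper rest, grows as the grip is pulled down, stop at 1.0. The spring lifts the grip with about 3 N at the top, 11 N at the bottom. From about 0.55-0.65 on the ram (25 mm per rad) also pushes the shaft, 6 N more; at about 0.93-0.97 the shaft is home and stops the lever firmly. Let go when low, it flies up at 2-4 rad/s; at rest it stays by itself.
- shaft (a joint): How far (m) the upright 8 mm steel shaft is pressed into the black rotor under the ram of the orange-gripped press: 0 to 0.003 at the start, 0.010 fully home; it stays where it is pressed to.
- blue_lever (a joint): Lever angle (rad) of a like press with a blue grip and no rotor, 0.18 m or more to the left or right of the other: 0 at its upper rest, growing as it is pulled down. To be left alone.

How it is judged:
By the outcome, as a careful person would: the job done as asked, in the order asked, and still so for the second after the job is handed in, with the robot touching nothing.
It also fails if it takes over 43 s, if anything falls off the work surface, if the arm or the gripper's body presses on something with over 40 N, if the wrist force passes 120 N, or if a joint passes its speed limit or range.

ROBOT

A 6-joint arm with a two-finger parallel gripper is mounted at the origin on a cart in front of the work surface, level with it; the furniture and walls round the work are solid. World frame = base frame: x ahead of the robot, y to its left, z up, the work surface at z = 0. Lengths are in m, angles in degrees, forces in N, time in s.
With the tool pointing down it reaches from about 0.4 to 0.825 m from the base axis. Payload 7 kg.
Tool frame: the origin (TCP) lies midway between the tips of the shut fingers; the grasp point (between the pads) lies 19 mm behind it; z points along the fingers, y is the direction in which the jaws open and shut (so a half turn about z gives the same grasp; the last joint's range is limited). The gripper opens to 88 mm and grips with 3 to 60 N. Pads are 19 mm wide; open, the fingers measure 130 mm over their backs; the gripper's body (78 mm by 193 mm) begins 47 mm behind the grasp point.
Start: joints at [82.798, 20.546, 0.682, 0, -70.136, -16.507], TCP at [0.271, 0.618, 0.227] pointing down, gripper open.
Joint ranges: [-176.03, 176.03], [-82.01, 121.73], [-58.28, 71.71], [-173.87, 95.51], [-174.79, -0.11], [-173.66, 173.66]. Speed limits (degrees/s): [136.94, 136.94, 172.46, 180, 180, 180].

INTERFACE

Orientations are given as [roll, pitch, yaw] about the fixed x, y, z axes, in that order (R = Rz(yaw) Ry(pitch) Rx(roll)).
In Python, from plant import sensors, viewer, r gives the robot as it stands. The module is installed in compiled form; this text tells all that it offers.
- The arm moves only by the shell command python3 -m handwheel 'ROWS' [OPENING] [FORCE]. ROWS is JSON, one flat list of numbers, 6 for each row, row after row: the shift along the world's x, y, z in cm, then the turn, a rotation vector about the world's x, y, z in rad. In form: [tx, ty, tz, wx, wy, wz, tx, ty, tz, wx, wy, wz, ...]. A call has 1 to 8 rows; each row is the pose to reach, as a shift and turn from the pose measured when the call began; what a row does not reach only later rows make up. A row lasts 1/10 s, in which the tool goes at most 50 mm and 8.59 degrees, less where a joint would pass 70% of its speed; a pose out of reach is approached as far as the arm can. A call with a gripper value outside its range is refused whole. OPENING is the closure in counts, from 0 (fully open) to 255 (shut), set as the call begins (- or left out, the last holds). The fingers move at their own pace and stop on an object; FORCE is the grip in N (left out, the last holds). Time passes only in rows, so rows that repeat a pose let the fingers close. It gives the time, the measured TCP pose, the force and the opening at its end, in the units of the state.
- sensors.get_state(): the state, without advancing time (a new reading comes with each control period).
- viewer.capture(name): name is "scene" or "top" or "wrist"; returns a dict with "img" (384x512x3 uint8, red, green, blue), "camera_matrix" (3x3 intrinsics, pixels), "camera_from_world" (4x4, takes a point from world to camera coordinates); the wrist camera has in their place "mount" (4x4, takes a point from camera to tool coordinates, whose origin is the TCP and whose axes are the flange's). Camera axes: x right, y down, z forward; pixel columns grow to the right and rows downward; lengths in m; the calibration is good to about 2 mm. A picture is of the moment at which its call begins: read the wrist's pose just before it. There is no depth.
- r.close_job(): hands the job in, once; it reports no verdict.
The state is a dict: "time_s": time; "joints": joint angles; "qd": joint speeds; "joint_torque": joint torques, N m; "tcp_pos": TCP position; "eef_rot": TCP orientation; "contact_force": force on the tool from outside, world axes, zero at the start; "moment": the same for the moment, N m; "gripper_width": finger opening in m.
Only numpy, scipy, OpenCV 4.12 (cv2) and the standard library are available. Lean on these libraries where they do the work, as an engineer would, in place of code of your own. Each camera call takes 0.05 s, during which the arm holds its last target.

## Working session

There is one attempt and no reset: what is moved stays moved. The work goes in short steps, Python scripts to look and compute and a shell command to move; the robot and the scene stay as the last step left them, time stands still between calls to the robot, and variables do not carry over. Pictures are saved under pics/ and viewed, and the job is handed in when it is done.

```bash
ls; mkdir -p pics; python3 - <<'E'
from plant import sensors, viewer, r
import cv2,json,numpy as np
print(sensors.get_state())
for n in ["scene","top","wrist"]:
    c=viewer.capture(n); cv2.imwrite(f"pics/{n}0.png",c["img"][:,:,::-1])
    print(n,{k:np.round(v,4).tolist() for k,v in c.items() if k!="img"})
E
```

```text
pics
{'time_s': 0.0, 'joints': array([ 8.27965511e+01,  2.05902408e+01,  6.34129414e-01, -2.02775153e-02,
       -7.01350065e+01, -1.65083630e+01]), 'qd': array([ 0.00427767, -0.1788977 , -0.03139056, -0.02812887,  0.06293173,
       -0.01702894]), 'joint_torque': array([-1.33876292e-03, -5.82723141e+01,  2.93048537e+01,  6.99690789e+00,
        6.72890237e-03, -1.82873127e-04]), 'tcp_pos': array([0.27125424, 0.61757151, 0.22563837]), 'eef_rot': array([ 1.79907221e+02, -7.61769145e-03, -2.37187113e+01]), 'contact_force': array([-0.41000918, -0.32049029, -0.23616681]), 'moment': array([-0.02102727, -0.00489982,  0.02371957]), 'gripper_width': 0.08730874007481434}
scene {'camera_matrix': [[375.684, 0.0, 253.8462], [0.0, 375.684, 194.519], [0.0, 0.0, 1.0]], 'camera_from_world': [[0.65, -0.7599, 0.0048, -0.136], [-0.4185, -0.3632, -0.8324, 0.5739], [0.6343, 0.5391, -0.5542, 0.4593], [0.0, 0.0, 0.0, 1.0]]}
top {'camera_matrix': [[361.4153, 0.0, 257.3066], [0.0, 361.4153, 192.1481], [0.0, 0.0, 1.0]], 'camera_from_world': [[-0.0273, -0.9992, 0.0297, 0.3205], [-0.9992, 0.0265, -0.0294, 0.5748], [0.0286, -0.0305, -0.9991, 1.0756], [0.0, 0.0, 0.0, 1.0]]}
wrist {'camera_matrix': [[326.3255, 0.0, 259.8017], [0.0, 326.3255, 191.7987], [0.0, 0.0, 1.0]], 'mount': [[-0.0009, -0.9598, -0.2806, 0.0763], [1.0, -0.001, 0.0001, -0.0002], [-0.0004, -0.2806, 0.9598, -0.1577], [0.0, 0.0, 0.0, 1.0]]}
```

View pics/scene0.png

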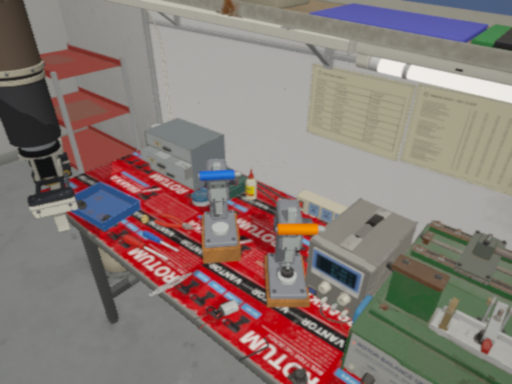

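View pics/top0.png

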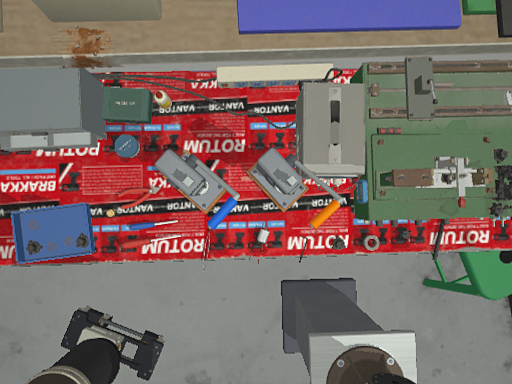

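View pics/wrist0.png

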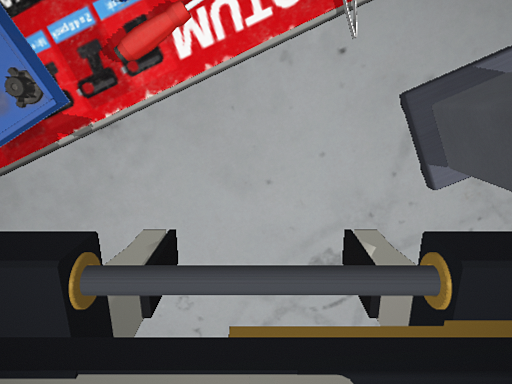

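```bash
python3 - <<'E'
import cv2
a=cv2.imread("pics/top0.png")[140:240,140:360]; cv2.imwrite("pics/t1.png",cv2.resize(a,None,fx=3.6,fy=3.6,interpolation=2))
a=cv2.imread("pics/scene0.png")[150:315,180:340]; cv2.imwrite("pics/s1.png",cv2.resize(a,None,fx=3.6,fy=3.6,interpolation=2))
E
```

```text
(no output)
```

View pics/t1.png

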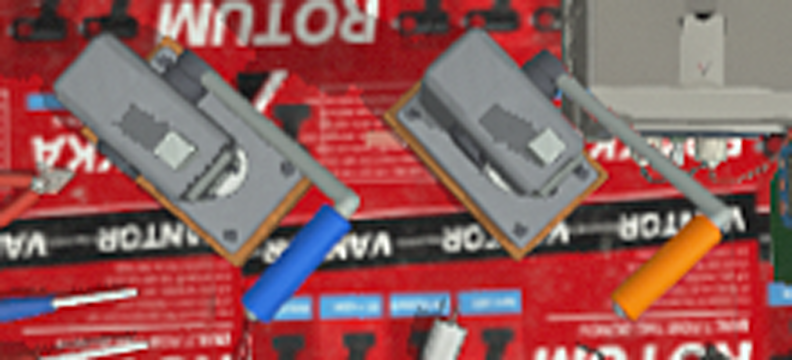

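View pics/s1.png

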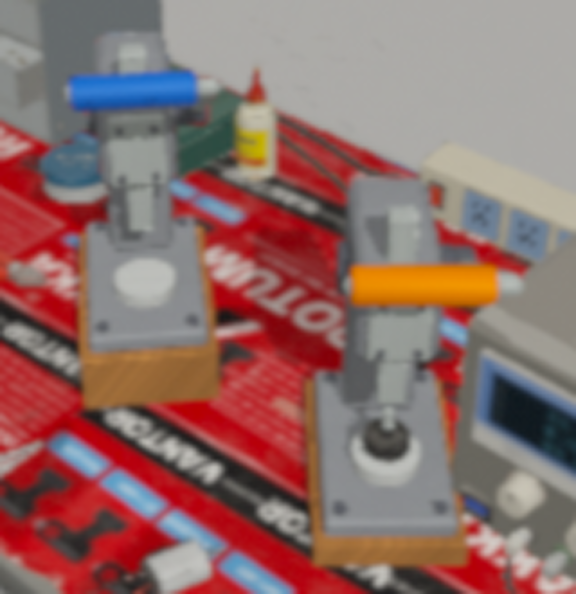

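```bash
cat > h.py <<'E'
import numpy as np,cv2
from plant import sensors,viewer,r
def P(c): 
    return np.array(c["camera_matrix"])@np.array(c["camera_from_world"])[:3]
def tri(p1,x1,p2,x2):
    X=cv2.triangulatePoints(p1,p2,np.array(x1,float).reshape(2,1),np.array(x2,float).reshape(2,1)); X=(X[:3]/X[3]).ravel()
    def e(p,x):
        q=p@np.r_[X,1]; return np.round(q[:2]/q[2]-x,2)
    return X,e(p1,x1),e(p2,x2)
E
python3 - <<'E'
from h import *
t=viewer.capture("top");s=viewer.capture("scene");pt,ps=P(t),P(s)
T=lambda u,v:(140+u/3.6,140+v/3.6)
S=lambda u,v:(180+u/3.6,150+v/3.6)
print(sensors.get_state()["time_s"])
for n,a,b in [("c",(668,266),(424,285)),("rodend",(716,232),(497,284)),("free",(625,303),(350,286)),("headfront R corner",(585,165),(435,190)),("blue c",(300,264),(133,90))]:
    print(n,tri(pt,T(*a),ps,S(*b)))
E
```

```text
0.25
c (array([0.52342619, 0.16053555, 0.27569851]), array([ 0.46, -0.38]), array([-0.64,  0.06]))
rodend (array([0.54448527, 0.12972838, 0.27958898]), array([ 0.89, -0.71]), array([-1.21,  0.15]))
free (array([0.49973865, 0.18965584, 0.2743192 ]), array([-0.3 ,  0.26]), array([ 0.42, -0.03]))
headfront R corner (array([0.5909599 , 0.20670426, 0.28051745]), array([ 2.43, -1.99]), array([-3.06,  0.27]))
blue c (array([0.53187386, 0.38737864, 0.30517318]), array([ 0.36, -0.38]), array([-0.46, -0.01]))
```

```bash
cat >> h.py <<'E'
from scipy.spatial.transform import Rotation as Ro
G0=np.array([.523,.160,.276]); H=np.array([.8,.6,0]); A=np.array([-.6,.8,0]); Z=np.array([0,0,1.])
def target(grip,back=0,t=30,axoff=0.):
    t=np.radians(t); z=np.sin(t)*H-np.cos(t)*Z; y=-(np.cos(t)*H+np.sin(t)*Z); x=np.cross(y,z)
    return grip+A*axoff+z*(.019-back), Ro.from_matrix(np.c_[x,y,z])
def delta(p,R,s=None):
    s=s or sensors.get_state()
    R0=Ro.from_euler('xyz',s["eef_rot"],degrees=True)
    print("t",s["time_s"],"tcp",np.round(s["tcp_pos"],4),"F",np.round(s["contact_force"],1),"w",round(s["gripper_width"],4))
    print("cm",np.round((p-s["tcp_pos"])*100,2),"rot",np.round((R*R0.inv()).as_rotvec(),3))
E
python3 - <<'E'
from h import *
delta(*target(G0,.12,axoff=.005))
E
```

```text
t 0.25 tcp [0.2714 0.6178 0.2261] F [0.  0.5 0.1] w 0.0876
cm [ 20.82 -48.41  13.73] rot [ 0.415 -0.329 -0.501]
```

```bash
python3 -m handwheel '[0,0,3,0,0,0, 0,0,7,0,0,0, 0,0,11,0,0,0, 0,-2,15,0,0,-0.05, 1,-5,17,0.03,-0.03,-0.1, 2,-8.5,18,0.07,-0.06,-0.15, 4,-12,18,0.1,-0.1,-0.2, 6,-15.5,18,0.15,-0.13,-0.25]' 0 40
python3 -c "
from h import *
delta(*target(G0,.12,axoff=.005)); print(sensors.get_state()['joints'])"
```

```text
time_s: 1.05
tcp_pos: [0.3317, 0.4618, 0.4064]
eef_rot: [-168.7, -2.0, -38.3]
contact_force: [0.2, -1.0, 0.4]
gripper_width: 0.0876
t 1.05 tcp [0.3317 0.4618 0.4064] F [ 0.2 -1.   0.4] w 0.0876
cm [ 14.79 -32.81  -4.3 ] rot [ 0.253 -0.211 -0.25 ]
[ 78.76882786  -0.58108771  -6.39331185   7.08439991 -75.09081507
 -28.19280061]
```

```bash
python3 -m handwheel '[1.8,-4,0,0.03,-0.03,-0.03, 3.6,-8,0,0.06,-0.05,-0.06, 5.5,-12,0,0.1,-0.08,-0.1, 7.4,-16.5,0,0.13,-0.11,-0.13, 9.3,-21,-0.5,0.16,-0.14,-0.16, 11.5,-25.5,-2,0.2,-0.17,-0.2, 13.5,-30,-3.2,0.23,-0.19,-0.23, 14.8,-32.8,-4.3,0.253,-0.211,-0.25]'
python3 -c "
from h import *
delta(*target(G0,.12,axoff=.005)); print(sensors.get_state()['joints'])
for n in ['scene','top','wrist']:
    c=viewer.capture(n); cv2.imwrite(f'pics/{n}2.png',c['img'][:,:,::-1])
delta(*target(G0,.12,axoff=.005))
"
```

```text
time_s: 1.85
tcp_pos: [0.4796, 0.1312, 0.3637]
eef_rot: [-149.8, -0.0, -53.2]
contact_force: [0.8, 0.9, 0.1]
gripper_width: 0.088
t 1.85 tcp [0.4796 0.1312 0.3637] F [0.8 0.9 0.1] w 0.088
cm [-0.    0.25 -0.03] rot [-0.002  0.003  0.002]
[ 38.86082016 -18.53789583 -28.90202271   1.40050768 -49.43979362
  -2.70742602]
t 2.0 tcp [0.4798 0.1309 0.3629] F [-0.3 -0.3  0.7] w 0.0879
cm [-0.02  0.28  0.06] rot [-0.    -0.     0.005]
```

View pics/wrist2.png

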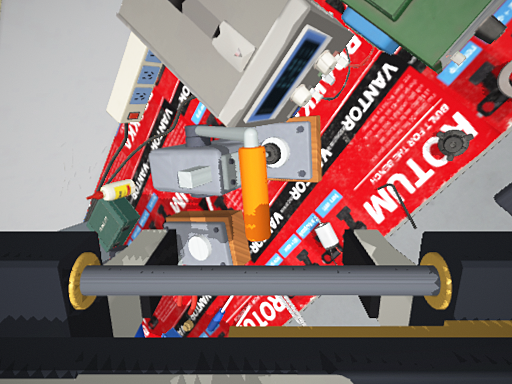

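View pics/scene2.png

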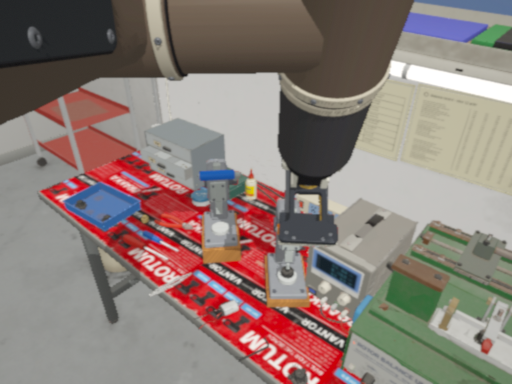

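```bash
python3 - <<'E'
from h import *
s=sensors.get_state(); c=viewer.capture('wrist')
M=np.array(c['mount']);K=np.array(c['camera_matrix'])
T=np.eye(4);T[:3,:3]=Ro.from_euler('xyz',s['eef_rot'],degrees=True).as_matrix();T[:3,3]=s['tcp_pos']
W=np.linalg.inv(T@M)
for d in (-.047,-.039,0,.039):
    q=K@(W@np.r_[G0+d*A,1])[:3]; print(d,q[:2]/q[2])
a=c['img'][110:260,180:330,::-1]; cv2.imwrite('pics/w3.png',cv2.resize(a,None,fx=4,fy=4,interpolation=2))
E
```

```text
-0.047 [257.47813236 132.15714701]
-0.039 [257.55039748 142.37922926]
0 [257.88560203 189.79475363]
0.039 [258.19486749 233.5411276 ]
```

View pics/w3.png

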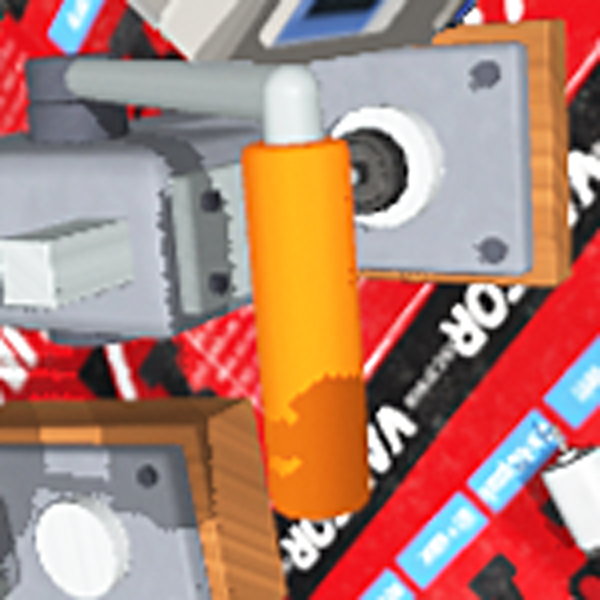

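```bash
sed -i 's/^G0=.*/G0=np.array([.521,.163,.276]); H=np.array([.768,.640,0]); A=np.array([-.640,.768,0]); Z=np.array([0,0,1.])/' h.py; python3 - <<'E'
from h import *
delta(*target(G0,.12,axoff=.004));delta(*target(G0,.06,axoff=.004));delta(*target(G0,.0,axoff=.004))
E
```

```text
t 2.05 tcp [0.4799 0.1323 0.3636] F [-0.7  1.4 -0.1] w 0.0873
cm [-0.02  0.14 -0.01] rot [-0.     0.     0.054]
t 2.05 tcp [0.4799 0.1323 0.3636] F [-0.7  1.4 -0.1] w 0.0873
cm [ 2.28  2.06 -5.21] rot [-0.     0.     0.054]
t 2.05 tcp [0.4799 0.1323 0.3636] F [-0.7  1.4 -0.1] w 0.0873
cm [  4.59   3.98 -10.4 ] rot [-0.     0.     0.054]
```

```bash
python3 -m handwheel '[0,0.14,0,0,0,0.03, 0.6,0.6,-1.3,0,0,0.054, 1.4,1.3,-3,0,0,0.054, 2.3,2.1,-5.2,0,0,0.054, 3.1,2.7,-7,0,0,0.054, 3.9,3.4,-8.8,0,0,0.054, 4.6,4.0,-10.4,0,0,0.054, 4.6,4.0,-10.4,0,0,0.054]'
python3 -c "
from h import *
delta(*target(G0,.0,axoff=.004))
for n in ['scene','wrist']:
    c=viewer.capture(n); cv2.imwrite(f'pics/{n}4.png',c['img'][:,:,::-1])
"
```

```text
time_s: 2.85
tcp_pos: [0.5251, 0.1739, 0.2572]
eef_rot: [-150.2, 0.0, -50.1]
contact_force: [0.3, -0.7, 1.1]
gripper_width: 0.0874
t 2.85 tcp [0.5251 0.1739 0.2572] F [ 0.3 -0.7  1.1] w 0.0874
cm [ 0.06 -0.18  0.24] rot [ 0.002 -0.003 -0.002]
```

View pics/wrist4.png

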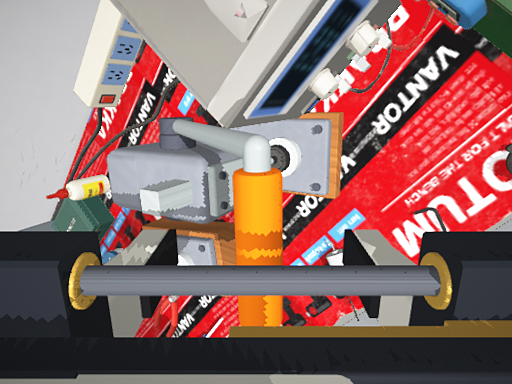

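View pics/scene4.png

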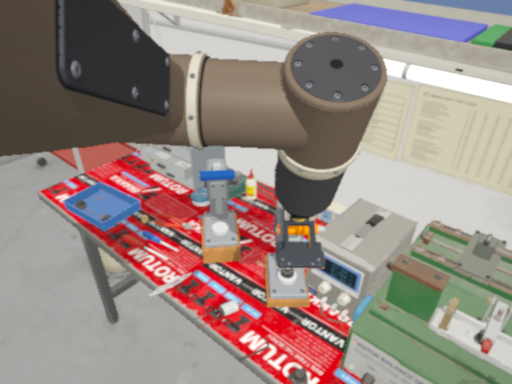

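```bash
python3 -m handwheel '[0,0,0,0,0,0,0,0,0,0,0,0,0,0,0,0,0,0,0,0,0,0,0,0,0,0,0,0,0,0,0,0,0,0,0,0,0,0,0,0,0,0,0,0,0,0,0,0]' 255 40
python3 -c "
from h import *
delta(*target(G0,.0,axoff=.004))
for n in ['wrist']:
    c=viewer.capture(n); cv2.imwrite(f'pics/{n}5.png',c['img'][:,:,::-1])
"
```

```text
time_s: 3.75
tcp_pos: [0.5257, 0.1734, 0.2598]
eef_rot: [-150.0, -0.0, -50.1]
contact_force: [-0.5, 0.3, 0.2]
gripper_width: 0.0292
t 3.75 tcp [0.5257 0.1734 0.2598] F [-0.5  0.3  0.2] w 0.0292
cm [ 0.01 -0.13 -0.03] rot [ 0.001 -0.    -0.002]
```

View pics/wrist5.png

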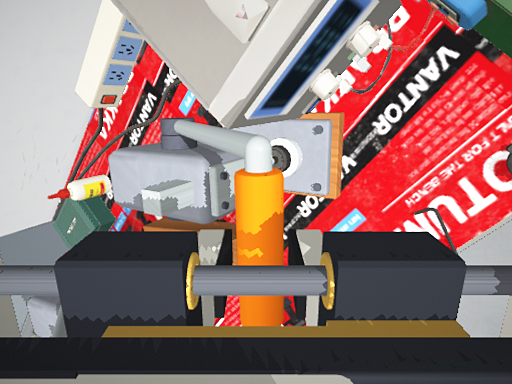

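Still closing (29 mm). Hold on for two more rows.

```bash
python3 -m handwheel '[0,0,0,0,0,0,0,0,0,0,0,0,0,0,0,0,0,0,0,0,0,0,0,0]' 255 40
python3 -c "
from h import *
s=sensors.get_state(); z=Ro.from_euler('xyz',s['eef_rot'],degrees=True).as_matrix()[:,2]
g=s['tcp_pos']-.019*z; print('grasp',g)
# arc offsets from rest
for th in [.1,.2,.3,.4,.5,.6,.7,.8,.9,.95,1.0]:
    a=np.radians(35); d=.170*((np.cos(a)-np.cos(a-th))*H+(np.sin(a-th)-np.sin(a))*Z); print(th,np.round(d*100,2))
"
```

```text
time_s: 4.2
tcp_pos: [0.5256, 0.1734, 0.2598]
eef_rot: [-150.0, -0.0, -50.1]
contact_force: [-0.5, -0.3, 0.4]
gripper_width: 0.0212
grasp [0.5183155  0.16735627 0.27622649]
0.1 [-0.69 -0.58 -1.44]
0.2 [-1.27 -1.06 -2.96]
0.3 [-1.74 -1.45 -4.55]
0.4 [-2.07 -1.73 -6.19]
0.5 [-2.28 -1.9  -7.87]
0.6 [-2.36 -1.97 -9.57]
0.7 [ -2.31  -1.92 -11.26]
0.8 [ -2.13  -1.77 -12.95]
0.9 [ -1.82  -1.52 -14.6 ]
0.95 [ -1.62  -1.35 -15.41]
1.0 [ -1.39  -1.15 -16.2 ]
```

```bash
python3 -m handwheel '[-0.35,-0.29,-0.7,0,0,0, -0.69,-0.58,-1.44,0,0,0, -1,-0.83,-2.2,0,0,0, -1.27,-1.06,-2.96,0,0,0, -1.52,-1.27,-3.75,0,0,0, -1.74,-1.45,-4.55,0,0,0, -1.92,-1.6,-5.37,0,0,0, -2.07,-1.73,-6.19,0,0,0]'
python3 -c "
from h import *
s=sensors.get_state(); print(s['moment'])
for n in ['wrist']:
    c=viewer.capture(n); cv2.imwrite(f'pics/{n}6.png',c['img'][:,:,::-1])
"
```

```text
time_s: 5.0
tcp_pos: [0.5056, 0.156, 0.199]
eef_rot: [-149.9, -0.1, -50.1]
contact_force: [-2.1, -4.2, 9.3]
gripper_width: 0.021
[-1.70945391  0.82244996 -0.34824159]
```

View pics/wrist6.png

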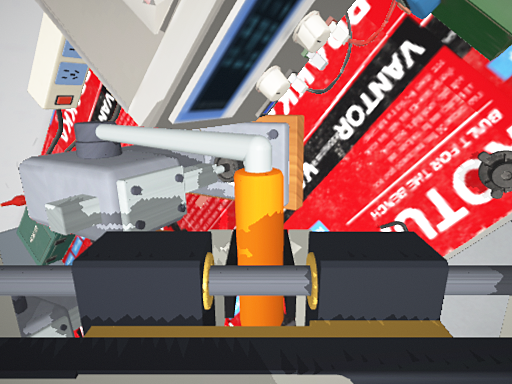

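```bash
python3 -m handwheel '[-0.13,-0.1,-0.9,0,0,0, -0.21,-0.17,-1.75,0,0,0, -0.27,-0.22,-2.6,0,0,0, -0.3,-0.24,-3.45,0,0,0, -0.28,-0.22,-4.3,0,0,0, -0.24,-0.19,-5.15,0,0,0, -0.16,-0.12,-6.0,0,0,0, -0.06,-0.04,-6.85,0,0,0]'
python3 -c "
from h import *
s=sensors.get_state(); print(s['moment'])
for n in ['wrist']:
    c=viewer.capture(n); cv2.imwrite(f'pics/{n}7.png',c['img'][:,:,::-1])
"
```

```text
time_s: 5.85
tcp_pos: [0.505, 0.1553, 0.1301]
eef_rot: [-149.8, -0.1, -50.1]
contact_force: [-9.4, -5.2, 14.1]
gripper_width: 0.0211
[-1.00732617  1.78141641  0.32172224]
```

View pics/wrist7.png

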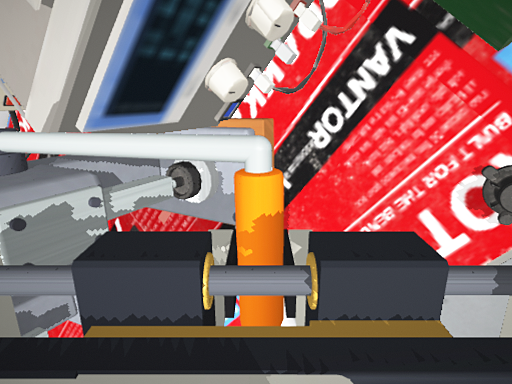

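```bash
python3 -m handwheel '[0.05,0.03,-0.45,0,0,0, 0.1,0.08,-0.85,0,0,0, 0.17,0.14,-1.27,0,0,0, 0.25,0.2,-1.67,0,0,0]'
python3 -m handwheel '[0.08,0.07,-0.3,0,0,0, 0.15,0.13,-0.6,0,0,0]'
```

```text
time_s: 6.3
tcp_pos: [0.5081, 0.1578, 0.1135]
eef_rot: [-149.7, -0.1, -50.1]
contact_force: [-9.2, -1.6, 14.9]
gripper_width: 0.0207
time_s: 6.5
tcp_pos: [0.5094, 0.159, 0.1081]
eef_rot: [-149.7, -0.1, -50.1]
contact_force: [-10.0, -3.5, 13.8]
gripper_width: 0.021
```

```bash
python3 -m handwheel '[0.06,0.05,-0.25,0,0,0, 0.1,0.09,-0.45,0,0,0]'
python3 -m handwheel '[0.06,0.05,-0.25,0,0,0, 0.06,0.05,-0.25,0,0,0]'
```

```text
time_s: 6.7
tcp_pos: [0.5104, 0.1599, 0.1043]
eef_rot: [-149.7, -0.1, -50.1]
contact_force: [-9.5, -4.6, 14.3]
gripper_width: 0.021
time_s: 6.9
tcp_pos: [0.5109, 0.1604, 0.1024]
eef_rot: [-149.6, -0.1, -50.1]
contact_force: [-9.9, -4.3, 16.1]
gripper_width: 0.0209
```

```bash
python3 -m handwheel '[0.06,0.05,-0.25,0,0,0, 0.06,0.05,-0.25,0,0,0]'
python3 -m handwheel '[0.06,0.05,-0.25,0,0,0, 0.06,0.05,-0.25,0,0,0]'
python3 -c "
from h import *
c=viewer.capture('wrist'); cv2.imwrite('pics/wrist8.png',c['img'][:,:,::-1])
c=viewer.capture('scene'); cv2.imwrite('pics/scene8.png',cv2.resize(c['img'][150:315,180:340,::-1],None,fx=3.6,fy=3.6))
"
```

```text
time_s: 7.1
tcp_pos: [0.5115, 0.1609, 0.1006]
eef_rot: [-149.6, -0.1, -50.1]
contact_force: [-11.1, -3.3, 17.2]
gripper_width: 0.0207
time_s: 7.3
tcp_pos: [0.512, 0.1613, 0.0989]
eef_rot: [-149.5, -0.1, -50.1]
contact_force: [-11.5, -5.1, 17.4]
gripper_width: 0.0214
```

View pics/wrist8.png

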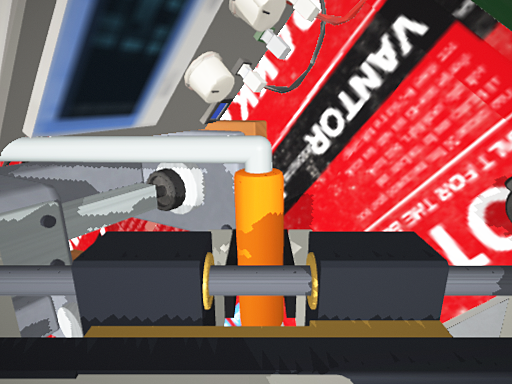

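View pics/scene8.png

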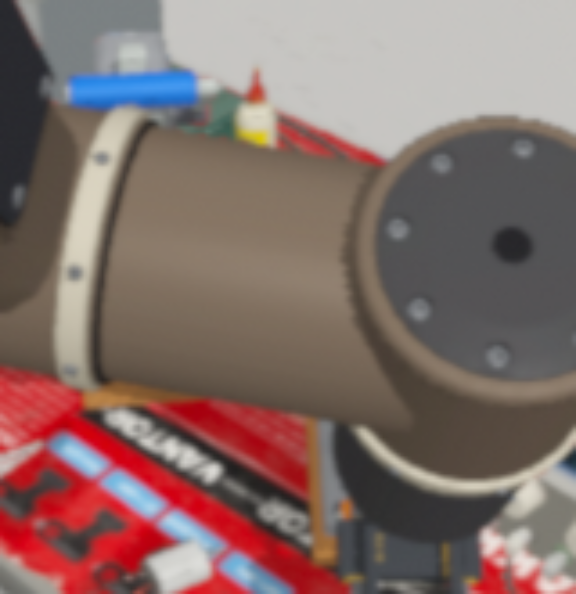

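```bash
python3 -m handwheel '[0.06,0.05,-0.3,0,0,0, 0.06,0.05,-0.3,0,0,0]'
python3 -m handwheel '[0.06,0.05,-0.3,0,0,0, 0.06,0.05,-0.3,0,0,0]'
python3 -m handwheel '[0.06,0.05,-0.3,0,0,0, 0.06,0.05,-0.3,0,0,0]'
```

```text
time_s: 7.6
tcp_pos: [0.5126, 0.1618, 0.0972]
eef_rot: [-149.4, -0.1, -50.1]
contact_force: [-16.2, -5.1, 23.3]
gripper_width: 0.021
time_s: 7.8
tcp_pos: [0.513, 0.1621, 0.0962]
eef_rot: [-149.2, -0.1, -50.1]
contact_force: [-25.8, -10.5, 39.2]
gripper_width: 0.021
time_s: 8.0
tcp_pos: [0.5134, 0.1623, 0.0955]
eef_rot: [-149.0, -0.1, -50.1]
contact_force: [-28.2, -11.8, 43.8]
gripper_width: 0.0209
```

```bash
python3 -c "
from h import *
s=sensors.get_state(); print(s['contact_force'],s['tcp_pos'])
c=viewer.capture('wrist'); cv2.imwrite('pics/wrist9.png',c['img'][:,:,::-1])
a=cv2.imread('pics/wrist8.png')[120:260,120:300];b=c['img'][120:260,120:300,::-1]
cv2.imwrite('pics/cmp9.png',cv2.resize(np.hstack([a,b]),None,fx=2.2,fy=3))
"
```

```text
[-28.23906499 -11.832332    43.76992956] [0.5134069  0.16230332 0.0955431 ]
```

View pics/cmp9.png

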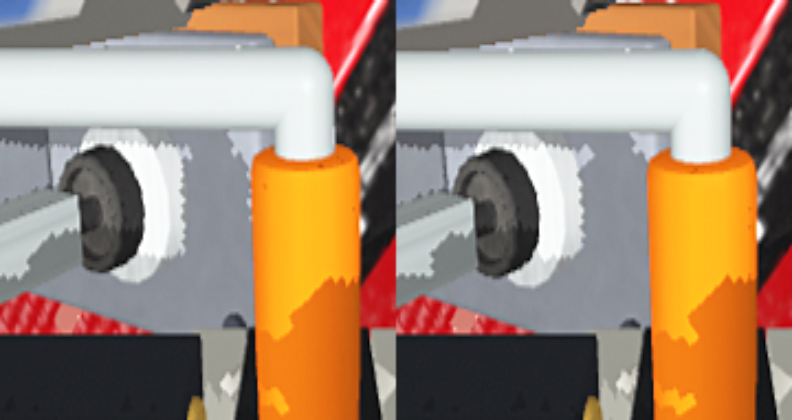

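```bash
python3 -c "
from h import *
c=viewer.capture('wrist');M=np.linalg.inv(np.array(c['mount']));K=np.array(c['camera_matrix'])
for sx in(1,-1):
  for z in (-.029,-.024,-.019,-.014,-.009):
    q=K@(M@np.array([sx*.040,0,z,1]))[:3]; e=K@(M@np.array([sx*.047,0,z,1]))[:3];print(sx,z,q[:2]/q[2],326*.022/q[2],e[:2]/e[2])
ims=[cv2.imread(f'pics/wrist{i}.png')[120:200,220:300] for i in (5,6,7,9)]
cv2.imwrite('pics/cmp.png',cv2.resize(np.hstack(ims),None,fx=2.5,fy=5,interpolation=0))
"
```

```text
1 -0.029 [259.94169189 188.70485465] 53.700387415012926 [259.93611832 171.99522682]
1 -0.024 [259.93502238 185.50895537] 51.83740700757273 [259.92954908 169.34141143]
1 -0.019 [259.92880012 182.52736627] 50.09935408867485 [259.92342648 166.86802647]
1 -0.014 [259.92298158 179.73922991] 48.47407026044033 [259.91770646 164.55727597]
1 -0.009 [259.91752869 177.12631035] 46.9509252824212 [259.91235058 162.39362975]
-1 -0.029 [259.9954372  349.83409317] 45.98499148410617 [259.99941426 361.75736315]
-1 -0.024 [259.98809268 342.27289141] 44.61203815421905 [259.99204092 353.93556987]
-1 -0.019 [259.98117401 335.15010298] 43.318691355124244 [259.9850901  346.56199148]
-1 -0.014 [259.97464519 328.42867207] 42.09822253949174 [259.97852649 339.59917477]
-1 -0.009 [259.96847418 322.07560449] 40.9446406666853 [259.97231861 333.01372626]
```

View pics/cmp.png

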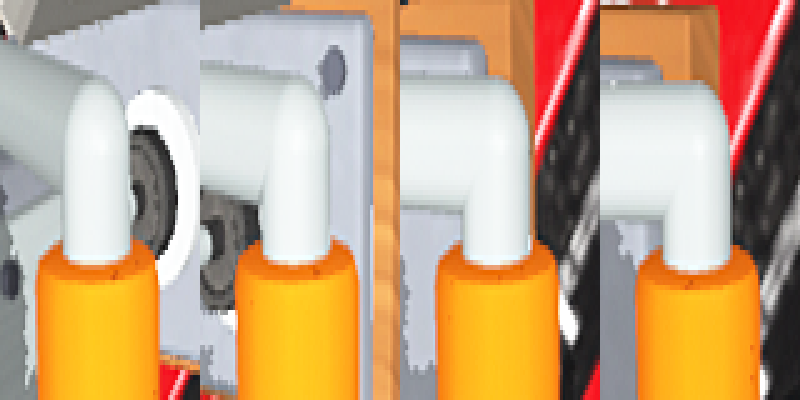

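```bash
cat >> h.py <<'E'
REST=np.array([.5261,.1738,.2588])
def up(ths):
    s=sensors.get_state(); a=np.radians(35); p=s['tcp_pos']
    print('t',s['time_s'],p,'F',np.round(s['contact_force'],1))
    for th in ths:
        d=.170*((np.cos(a)-np.cos(a-th))*H+(np.sin(a-th)-np.sin(a))*Z); print(th,np.round((REST+d-p)*100,2))
E
python3 -c "
from h import *
up(np.round(np.arange(.98,.72,-.03),2))"
```

```text
t 8.1 [0.51340973 0.16230855 0.09560284] F [-28.1 -12.4  42.8]
0.98 [-0.21 -0.09  0.44]
0.95 [-0.35 -0.2   0.91]
0.92 [-0.47 -0.3   1.4 ]
0.89 [-0.59 -0.4   1.89]
0.86 [-0.69 -0.48  2.38]
0.83 [-0.78 -0.56  2.87]
0.8 [-0.86 -0.62  3.37]
0.77 [-0.93 -0.68  3.88]
0.74 [-0.98 -0.73  4.38]
```

```bash
python3 -m handwheel '[-0.03,-0.02,0,0,0,0, -0.1,-0.05,0.2,0,0,0, -0.2,-0.09,0.45,0,0,0, -0.3,-0.17,0.75,0,0,0, -0.4,-0.25,1.1,0,0,0, -0.47,-0.3,1.4,0,0,0, -0.56,-0.37,1.75,0,0,0, -0.65,-0.45,2.15,0,0,0]'
python3 -c "
from h import *
up(np.round(np.arange(.90,.48,-.03),2))"
```

```text
time_s: 8.9
tcp_pos: [0.5073, 0.1574, 0.1179]
eef_rot: [-149.0, -0.1, -50.1]
contact_force: [-0.4, -7.0, 7.8]
gripper_width: 0.0209
t 8.9 [0.5073408  0.15743497 0.11792254] F [-0.4 -7.   7.8]
0.9 [ 0.06  0.12 -0.51]
0.87 [-0.05  0.03 -0.02]
0.84 [-0.14 -0.05  0.48]
0.81 [-0.23 -0.12  0.97]
0.78 [-0.3  -0.18  1.48]
0.75 [-0.36 -0.23  1.98]
0.72 [-0.41 -0.27  2.49]
0.69 [-0.44 -0.3   2.99]
0.66 [-0.47 -0.32  3.5 ]
0.63 [-0.48 -0.33  4.01]
0.6 [-0.48 -0.33  4.52]
0.57 [-0.47 -0.32  5.03]
0.54 [-0.45 -0.3   5.54]
0.51 [-0.42 -0.28  6.05]
0.48 [-0.37 -0.24  6.56]
```

```bash
python3 -m handwheel '[-0.14,-0.05,0.45,0,0,0, -0.23,-0.12,0.95,0,0,0, -0.3,-0.18,1.45,0,0,0, -0.36,-0.23,1.95,0,0,0, -0.41,-0.27,2.45,0,0,0, -0.44,-0.3,2.95,0,0,0, -0.47,-0.32,3.45,0,0,0, -0.48,-0.33,3.95,0,0,0]'
python3 -c "
from h import *
up(np.round(np.arange(.64,.32,-.03),2))
c=viewer.capture('wrist'); cv2.imwrite('pics/wrist10.png',c['img'][:,:,::-1])"
```

```text
time_s: 9.7
tcp_pos: [0.503, 0.1537, 0.1584]
eef_rot: [-148.9, -0.2, -50.1]
contact_force: [-0.7, -7.6, 7.2]
gripper_width: 0.021
t 9.7 [0.50302073 0.1536634  0.1584265 ] F [-0.7 -7.6  7.2]
0.64 [-0.05  0.05 -0.21]
0.61 [-0.05  0.05  0.3 ]
0.58 [-0.05  0.05  0.81]
0.55 [-0.03  0.07  1.32]
0.52 [0.   0.09 1.83]
0.49 [0.04 0.13 2.34]
0.46 [0.1  0.17 2.84]
0.43 [0.16 0.22 3.34]
0.4 [0.24 0.29 3.84]
0.37 [0.32 0.36 4.34]
0.34 [0.42 0.44 4.84]
```

View pics/wrist10.png

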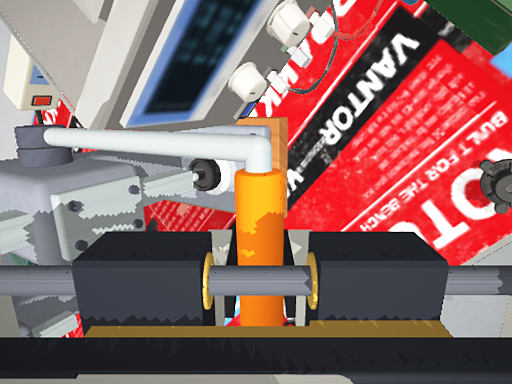

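```bash
python3 -c "
import cv2,numpy as np
a=cv2.imread('pics/wrist10.png')[140:220,170:270];b=cv2.imread('pics/wrist6.png')[130:210,190:290]
cv2.imwrite('pics/sh.png',cv2.resize(np.hstack([b,a]),None,fx=4,fy=4,interpolation=2))"
```

```text
(no output)
```

View pics/sh.png

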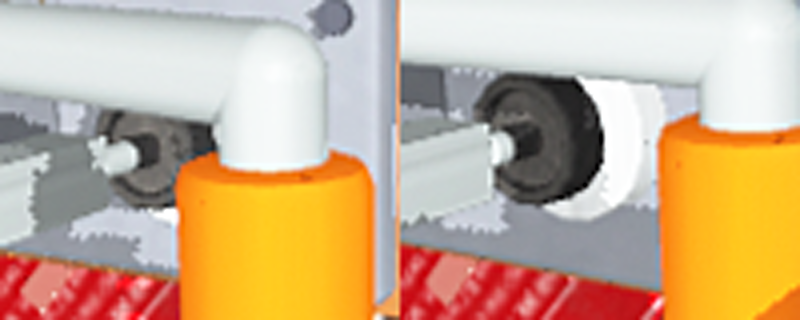

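```bash
python3 -m handwheel '[-0.05,0.03,0.3,0,0,0, -0.05,0.05,0.8,0,0,0, -0.03,0.07,1.3,0,0,0, 0,0.09,1.8,0,0,0, 0.04,0.13,2.3,0,0,0, 0.1,0.17,2.8,0,0,0, 0.16,0.22,3.3,0,0,0, 0.24,0.29,3.8,0,0,0]'
python3 -c "
from h import *
up(np.round(np.arange(.40,-.03,-.03),2))
c=viewer.capture('wrist'); cv2.imwrite('pics/wrist11.png',c['img'][:,:,::-1])
cv2.imwrite('pics/sh2.png',cv2.resize(c['img'][120:220,160:300,::-1],None,fx=5,fy=5,interpolation=2))"
```

```text
time_s: 10.55
tcp_pos: [0.506, 0.1562, 0.1981]
eef_rot: [-148.8, -0.2, -50.1]
contact_force: [-0.8, -5.9, 5.8]
gripper_width: 0.021
t 10.55 [0.50595401 0.15615672 0.19810039] F [-0.8 -5.9  5.8]
0.4 [-0.06  0.04 -0.12]
0.37 [0.03 0.11 0.37]
0.34 [0.13 0.19 0.87]
0.31 [0.24 0.29 1.36]
0.28 [0.36 0.39 1.84]
0.25 [0.49 0.5  2.32]
0.22 [0.64 0.62 2.8 ]
0.19 [0.79 0.75 3.26]
0.16 [0.96 0.88 3.73]
0.13 [1.13 1.03 4.18]
0.1 [1.32 1.19 4.63]
0.07 [1.52 1.35 5.07]
0.04 [1.72 1.52 5.51]
0.01 [1.94 1.7  5.93]
-0.02 [2.17 1.89 6.35]
```

View pics/sh2.png

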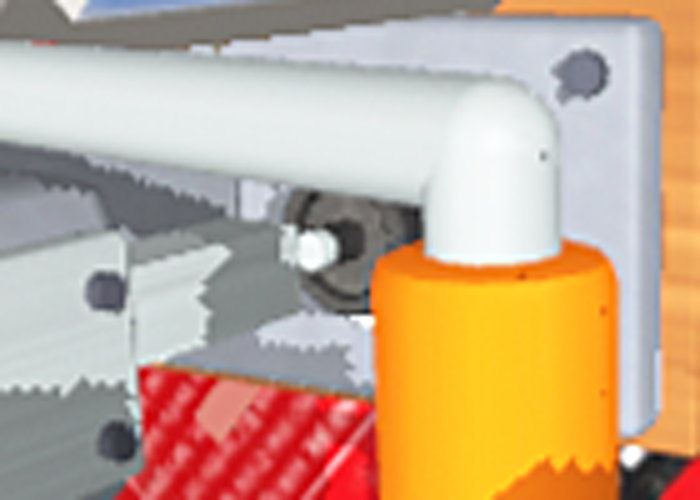

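```bash
python3 -c "
import cv2,numpy as np
a=cv2.imread('pics/wrist6.png')[140:200,195:250];b=cv2.imread('pics/wrist11.png')[140:200,195:250]
cv2.imwrite('pics/sh3.png',cv2.resize(np.hstack([a,b]),None,fx=7,fy=7,interpolation=0))
a=cv2.imread('pics/wrist7.png')[150:220,160:230];b=cv2.imread('pics/wrist10.png')[150:220,180:250]
cv2.imwrite('pics/sh4.png',cv2.resize(np.hstack([a,b]),None,fx=5,fy=5,interpolation=0))"
```

```text
(no output)
```

View pics/sh3.png

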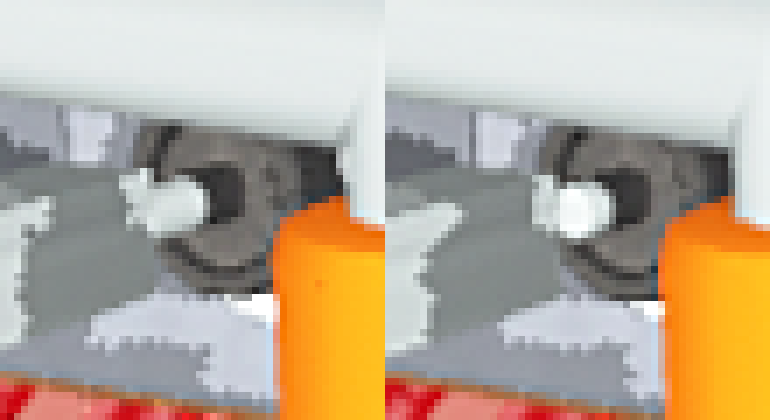

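View pics/sh4.png

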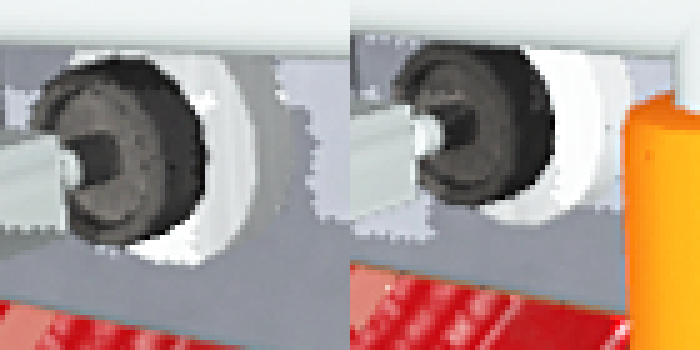

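```bash
python3 -m handwheel '[0.0,0.08,0.3,0,0,0, 0.1,0.15,0.75,0,0,0, 0.2,0.25,1.2,0,0,0, 0.31,0.34,1.65,0,0,0, 0.43,0.45,2.1,0,0,0, 0.56,0.55,2.55,0,0,0, 0.7,0.67,3.0,0,0,0, 0.85,0.8,3.45,0,0,0]'
python3 -c "
from h import *
up(np.round(np.arange(.19,-.04,-.03),2))"
```

```text
time_s: 11.4
tcp_pos: [0.5153, 0.1642, 0.2346]
eef_rot: [-148.7, -0.3, -50.1]
contact_force: [0.5, -4.1, 4.7]
gripper_width: 0.0208
t 11.4 [0.51529755 0.1642415  0.23458586] F [ 0.5 -4.1  4.7]
0.19 [-0.14 -0.06 -0.38]
0.16 [0.02 0.08 0.08]
0.13 [0.2  0.22 0.53]
0.1 [0.39 0.38 0.98]
0.07 [0.58 0.54 1.42]
0.04 [0.79 0.71 1.86]
0.01 [1.01 0.89 2.28]
-0.02 [1.23 1.08 2.7 ]
```

```bash
python3 -m handwheel '[0.05,0.08,0.2,0,0,0, 0.2,0.22,0.53,0,0,0, 0.32,0.32,0.83,0,0,0, 0.45,0.43,1.13,0,0,0, 0.58,0.54,1.42,0,0,0, 0.72,0.65,1.7,0,0,0, 0.86,0.77,1.98,0,0,0, 1.0,0.88,2.2,0,0,0]'
python3 -m handwheel '[0.05,0.05,0.12,0,0,0, 0.07,0.06,0.16,0,0,0]'

```

```text
time_s: 12.2
tcp_pos: [0.5251, 0.1727, 0.2572]
eef_rot: [-148.7, -0.3, -50.1]
contact_force: [-8.3, -5.7, 9.3]
gripper_width: 0.0208
time_s: 12.4
tcp_pos: [0.5262, 0.1737, 0.2594]
eef_rot: [-148.7, -0.3, -50.1]
contact_force: [-0.7, -1.6, 3.8]
gripper_width: 0.0209
```

```bash
python3 -m handwheel '[0.05,0.05,0.12,0,0,0, 0.05,0.05,0.12,0,0,0]'
python3 -m handwheel '[0.05,0.05,0.12,0,0,0, 0.05,0.05,0.12,0,0,0]'
python3 -c "
from h import *
c=viewer.capture('wrist'); cv2.imwrite('pics/wrist12.png',c['img'][:,:,::-1])"

```

```text
time_s: 12.6
tcp_pos: [0.5262, 0.1738, 0.2596]
eef_rot: [-148.8, -0.3, -50.1]
contact_force: [0.5, -2.8, 0.3]
gripper_width: 0.0208
time_s: 12.8
tcp_pos: [0.5262, 0.1738, 0.2597]
eef_rot: [-148.9, -0.3, -50.1]
contact_force: [2.1, -2.8, -3.6]
gripper_width: 0.0209
```

View pics/wrist12.png

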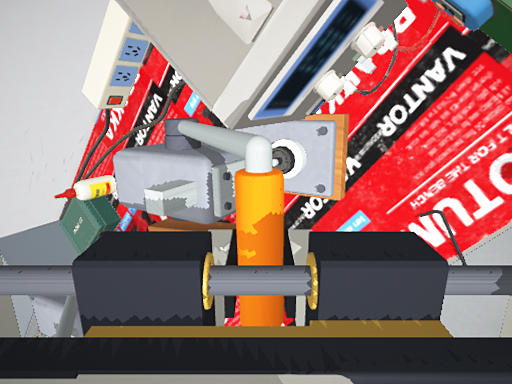

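```bash
python3 -m handwheel '[0,0,0,0,0,0,0,0,0,0,0,0,0,0,0,0,0,0,0,0,0,0,0,0,0,0,0,0,0,0,0,0,0,0,0,0,0,0,0,0,0,0,0,0,0,0,0,0]' 0
python3 -m handwheel '[0,0,0,0,0,0,0,0,0,0,0,0,0,0,0,0,0,0]'
python3 -m handwheel '[-0.4,-0.3,0.9,0,0,0, -1.1,-0.9,2.6,0,0,0, -1.9,-1.6,4.3,0,0,0, -2.7,-2.2,6,0,0,0, -3.4,-2.8,7.8,0,0,0, -4.2,-3.5,9.5,0,0,0, -4.6,-3.8,10.4,0,0,0, -4.6,-3.8,10.4,0,0,0]'
python3 -c "
from h import *
for n in ['wrist','scene']:
  c=viewer.capture(n); cv2.imwrite(f'pics/{n}13.png',c['img'][:,:,::-1])
"

```

```text
time_s: 13.65
tcp_pos: [0.5262, 0.1738, 0.2598]
eef_rot: [-148.9, -0.3, -50.1]
contact_force: [-0.1, 0.6, 0.5]
gripper_width: 0.0796
time_s: 13.95
tcp_pos: [0.5262, 0.1738, 0.2598]
eef_rot: [-148.9, -0.3, -50.1]
contact_force: [1.8, 0.2, 0.5]
gripper_width: 0.0873
time_s: 14.75
tcp_pos: [0.4802, 0.1357, 0.3659]
eef_rot: [-148.7, -0.3, -50.1]
contact_force: [-0.9, -0.3, -1.3]
gripper_width: 0.0878
```

View pics/wrist13.png

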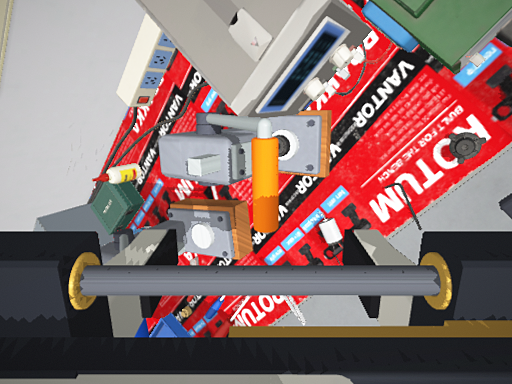

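View pics/scene13.png

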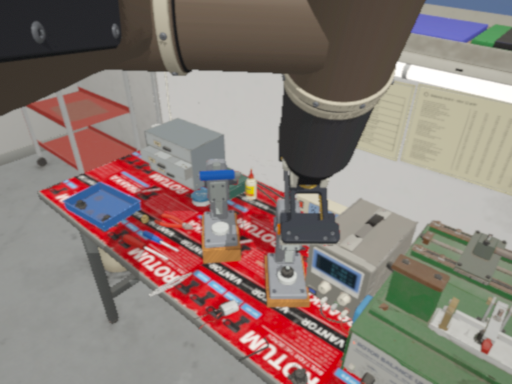

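```bash
python3 -c "
import cv2,numpy as np
f=lambda n:cv2.imread(f'pics/{n}.png')[245:295,265:310]
cv2.imwrite('pics/sh5.png',cv2.resize(np.hstack([f('scene0'),f('scene2'),f('scene13')]),None,fx=5.8,fy=8,interpolation=2))"
```

```text
(no output)
```

View pics/sh5.png

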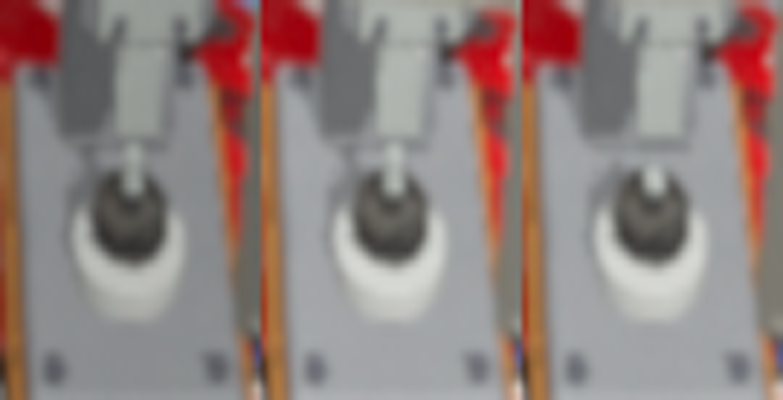

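```bash
python3 -c "
from h import *
print(r.close_job())"
```

```text
the job is handed in; nothing more can be done
None
```

The shaft in the orange-gripped press is pressed home, and I eased the lever back up to its rest before letting go. I handed the job in at about 15 s of the 43 s allowed.

- **Pressing:** I gripped the orange sleeve and pulled the lever down its arc until it stopped firmly. The force on the tool rose from about 21 N to 53 N, with the TCP 164 mm below its starting height. The grip slipped about 2 mm in the fingers at that load.
- **Easing up:** I raised the lever at about 0.3–0.4 rad/s. The spring still pulled on the grip the whole way. At the top the force changed sign and the tool stopped moving, which shows the lever was against its upper stop. I then opened the gripper and backed about 12 cm clear, with no force left on the tool beyond noise.
- **Last checks:**
  - In the scene camera the shaft stands about 3 pixels lower than before, roughly 8 mm, which fits fully home.
  - The orange lever is at rest.
  - The blue press was never touched.
- **One disagreement:** the lever travel by TCP height came out near 0.98–1.0 rad, slightly past the stated 0.93–0.97 rad for the shaft being home. I put this down to arm flex, slip and calibration. I could not see the shaft directly at the bottom of the stroke.

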